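# Load the gel cassette and hold the sprung amber cover at the working mark

## Robot

A 6-joint arm with a two-finger parallel gripper is mounted at the origin on the work surface. World frame = base frame: x ahead of the robot, y to its left, z up, the work surface at z = 0. Lengths are in mm, angles in rad, forces in N, time in s.
With the tool pointing down it reaches from about 300 to 775 mm from the base axis. Payload 14.6 kg.
Tool frame: the origin (TCP) lies midway between the tips of the shut fingers; the grasp point (between the pads) lies 19 mm behind it (manip.hold_point_z is the distance from the TCP to the grasp point, in mm); z points along the fingers, y is the direction in which the jaws open and shut (so a half turn about z gives the same grasp; the last joint's range is limited). The gripper opens to 94 mm and grips with 3 to 60 N. Pads are 16 mm wide; open, the fingers measure 119 mm over their backs; the gripper's body (75 mm by 177 mm) begins 78 mm behind the grasp point.
Start: joints at [1.071, 0.3, 1.521, -0, 1.321, -0.067], TCP at [230.674, 499.278, 205.446] pointing down, gripper open.
Joint ranges: [-3.03, 3.03], [-0.79, 2.21], [0.23, 2.52], [-1.04, 4.18], [0, 3.07], [-2.55, 2.55]. Speed limits (rad/s): [2.22, 2.22, 2.57, 3.14, 3.14, 3.14].

## Interface

Orientations are given as [roll, pitch, yaw] about the fixed x, y, z axes, in that order (R = Rz(yaw) Ry(pitch) Rx(roll)).
In Python, from cell import manip gives the robot as it stands.
- The arm moves only by the shell command python3 -m crank 'ROWS' [OPENING] [FORCE]. ROWS is JSON, a list of rows, each an object with "offset": the shift along the world's x, y, z in m, a list of three; "spin": the turn about the world's z in degrees. In form: [{"offset": [dx, dy, dz], "spin": spin}, ...]. A call has exactly 8 rows; each row is the pose to reach, as a shift and turn from the pose measured when the call began; what a row does not reach only later rows make up. A row lasts 1/12 s, in which the tool goes at most 41.7 mm and 7.16 degrees, less where a joint would pass 70% of its speed; a pose out of reach is approached as far as the arm can. A call with a gripper value outside its range is refused whole. OPENING is the opening, from 0 (shut) to 1 (fully open), set as the call begins (- or left out, the last holds). The fingers move at their own pace and stop on an object; FORCE is the grip in N (left out, the last holds). Time passes only in rows, so rows that repeat a pose let the fingers close, or fill a call up. It gives the time, the measured TCP pose, the force and the opening at its end, in the units of the state.
- manip.read_state(): the state, without advancing time (a new reading comes with each control period).
- manip.camera(name): name is "side" or "top" or "wrist"; returns a dict with "pixels" (420x560x3 uint8, red, green, blue), "fx", "fy", "cx", "cy" (pixels), "extrinsics" (4x4, takes a point from world to camera coordinates); the wrist camera has in their place "hand_eye" (4x4, takes a point from camera to tool coordinates, whose origin is the TCP and whose axes are the flange's). Camera axes: x right, y down, z forward; pixel columns grow to the right and rows downward; lengths in mm; the calibration is good to about 2 mm. A picture is of the moment at which its call begins: read the wrist's pose just before it. There is no depth.
- manip.sign_off(): hands the job in, once; it reports no verdict.
Trained networks look in a picture, given as the dict that the camera call returned (one of the last four; its "shot" number tells which), for a name from the list of things; names that differ only in an ending like _2 or _b are one class to them, and where a whole thing is asked for, a point or a joint stands for the part that bears it (a point fixed in the world has none). Each returns a list of dicts, best first, with "conf" (0 to 1); they miss things now and then, are a little off and sometimes report something else, mostly with a low value. They report only what shows in the picture. A call takes as long as a camera call.
- manip.search_frame(picture, name): "location" ([x, y, z] in mm, in world coordinates, good to about 4 mm: the middle of the surface that is visible of it).
- manip.masks_of(picture, name): "mask" (420x560 bool, what is visible of it).
The state is a dict: "clock": time; "joints": joint angles; "qd": joint speeds; "effort": joint torques, N m; "eef_pos": TCP position; "eef_rot": TCP orientation; "wrist_force": force on the tool from outside, world axes, zero at the start; "moment": the same for the moment, N m; "finger_gap": finger opening in mm.
Only numpy, scipy, OpenCV 4.12 (cv2) and the standard library are available. Lean on these libraries where they do the work, as an engineer would, in place of code of your own. Each camera call takes 0.05 s, during which the arm holds its last target. There are 200 camera calls.

## Task

With its cover shut, slide the blue gel cassette, flat and grip fin last, through the front slot of the blue-light illuminator until it is fully home; leave the white cassette and everything else on the bench where it is. Then lift the sprung amber cover by its handle until its red pointer stands in the green band of the scale at 40 degrees, never swinging the cover wide open, and finish still holding it there steadily for a colleague to work beneath it: it springs shut when let go.

Things in the scene. Friction and masses are not known exactly. Their poses are not given: they have to be found in the camera images.
- illuminator: Blue-light gel illuminator, fixed: white base 260 (x) x 200 (y) x 60 mm high, origin at the centre of its underside, own x from its front (robot side) to its hinge side. The front 65 mm of its top is a loading deck 60 mm above the bench, bare but for a 10 mm high knob 75 mm left of the middle; behind it lie a black rim with the slot and, on the rim, the amber cover.
- slot_mouth (a point): Middle of the lower edge of the slot mouth, deck height (60 mm above the bench), 65 mm in front of the illuminator's origin, axes as the illuminator's. The slot runs from here along own +x: 64.4 mm wide, 12.4 mm high, 80 mm deep, floor level with the deck. Flared guides 10 mm high reach 17 mm out before the mouth, a sloped lip over it reaches 10 mm out.
- slot_end (a point): Middle of the foot of the solid end stop, 80 mm behind the slot mouth, deck height. Fully home, the cassette's leading edge touches it; its last 40 mm with the fin stay outside on the deck and its origin lies 20 mm behind the slot mouth.
- green_mark (a point): Middle of the green band (36 to 44 degrees) on the curved metal scale that stands upright on the illuminator's left flank (own y 104 to 112 mm, up to about 190 mm above the bench), radius 115 mm about the hinge axis, black ticks every 10 degrees.
- cover (a joint): Opening angle of the amber cover in rad: 0 shut, grows as the front edge is lifted; the middle of the green band is 0.698 rad (40 degrees), the band runs from 0.628 to 0.768. A hinge spring and its weight shut it: about 4 N at the handle to start it, about 6 N at 40 degrees. Stays nowhere by itself.
- cover_hinge (a point): Middle of the cover's hinge axis, 81 mm above the bench, parallel to the illuminator's y, 115 mm behind the illuminator's origin. The point turns with the cover, which is 174 mm deep, 186 mm wide, 12 mm thick, black frame with amber pane and a red pointer on its left edge.
- cover_handle (a point): Middle of the bar of the cover's bow handle: round steel bar 10 mm thick, 100 mm long, parallel to the hinge, a post at each end, bar centre 34 mm above the cover's top face. With the cover shut it lies 162 mm in front of the hinge axis (towards the robot) and 43 mm above it, so 124 mm above the bench; it turns about the hinge with the cover.
- cassette: The gel cassette to load, blue: rigid flat slab 120 (x) x 62 (y) x 10 mm, about 0.12 kg, lying flat on the bench. Origin at the centre of its underside. An upright grip fin 24 (x) x 12 (y) x 30 mm high stands on the slab 46 mm behind the origin (own -x end); its top is 40 mm above the underside. The +x end goes into the slot first.
- cassette_fin (a point): Point inside the fin of the blue cassette, 46 mm behind its origin and 30 mm above its underside; axes as the cassette's.
- spare: White cassette, same shape and size as the blue one, not to be touched. Origin at the centre of its underside.
- tube_rack: Blue rack 105 x 205 x 62 mm with blue-capped tubes up to 121 mm high. Origin at the centre of its underside.
- tip_box: Pipette tip box, grey with a clear blue lid, 85 x 122 x 75 mm. Origin at the centre of its underside.
- reagent: Amber reagent bottle, 72 mm across, 150 mm high. Origin at the centre of its underside.
- dish: Closed clear petri dish, 90 mm across, 22 mm high. Origin at the centre of its underside.
- timer: White bench timer 70 x 70 x 22 mm. Origin at the centre of its underside.
- spatula: Gel spatula with black handle lying on the bench, 170 mm long, 50 mm wide at most. Origin near its middle.

How it is judged:
By the outcome, as a careful person would: the job done as asked, in the order asked, and still so for the second after the job is handed in, while the arm keeps its last pose, push and grip.
It also fails if it takes over 61 s, if anything falls off the work surface, if the arm or the gripper's body presses on something with over 40 N, if the wrist force passes 120 N, or if a joint passes its speed limit or range.

## Working session

There is one attempt and no reset: what is moved stays moved. The work goes in short steps, Python scripts to look and compute and a shell command to move; the robot and the scene stay as the last step left them, time stands still between calls to the robot, and variables do not carry over. Pictures are saved under pics/ and viewed, about 8 in all and at most 12, crops included, and the job is handed in when it is done.

```bash
ls; mkdir -p pics; python3 - <<'E'
from cell import manip
import cv2,numpy as np
s=manip.read_state();print(s['clock'],s['eef_pos'],s['eef_rot'],s['finger_gap'])
for n in ('top','side'):
    p=manip.camera(n);cv2.imwrite(f'pics/{n}0.png',p['pixels'][...,::-1])
    for t in ('illuminator','cassette','cassette_fin','spare','cover_handle','green_mark','slot_mouth','cover','cover_hinge','tube_rack','tip_box','reagent'):
        try:
            print(n,t,[(np.round(d['location']).tolist(),round(d['conf'],2)) for d in manip.search_frame(p,t)[:3]])
        except Exception as e: print(n,t,e)
print(manip.read_state()['clock'])
E
```

```text
pics
0.0 [230.54517677 499.05623828 204.88972836] [-3.14043677e+00 -9.51401406e-05  2.70880005e+00] 94.17011005332321
top illuminator [([598.0, 144.0, 88.0], 0.91)]
top cassette [([645.0, 450.0, 61.0], 0.64), ([487.0, -202.0, 11.0], 0.61)]
top cassette_fin [([485.0, -201.0, 12.0], 0.75)]
top spare [([515.0, -378.0, 10.0], 0.94)]
top cover_handle [([626.0, 150.0, 88.0], 0.71), ([644.0, 450.0, 57.0], 0.28)]
top green_mark [([600.0, 144.0, 92.0], 0.75)]
top slot_mouth [([594.0, 145.0, 84.0], 0.87)]
top cover [([624.0, 145.0, 84.0], 0.96)]
top cover_hinge [([622.0, 148.0, 88.0], 0.94)]
top tube_rack [([644.0, 451.0, 59.0], 0.72)]
top tip_box [([454.0, 476.0, 72.0], 0.56), ([622.0, 150.0, 87.0], 0.55)]
top reagent [([572.0, -500.0, 102.0], 0.93), ([622.0, 148.0, 89.0], 0.61), ([598.0, 144.0, 87.0], 0.32)]
side illuminator [([559.0, 113.0, 69.0], 0.97)]
side cassette [([476.0, -206.0, 7.0], 0.84), ([563.0, -524.0, 81.0], 0.41)]
side cassette_fin [([478.0, -206.0, 10.0], 0.59)]
side spare [([513.0, -381.0, 12.0], 0.72)]
side cover_handle [([618.0, 137.0, 85.0], 0.74), ([338.0, 259.0, 21.0], 0.51)]
side green_mark [([562.0, 115.0, 67.0], 0.92)]
side slot_mouth [([559.0, 114.0, 64.0], 0.55)]
side cover [([616.0, 135.0, 89.0], 0.67), ([616.0, 429.0, 58.0], 0.36)]
side cover_hinge [([616.0, 138.0, 87.0], 0.92)]
side tube_rack [([617.0, 429.0, 60.0], 0.59)]
side tip_box [([441.0, 447.0, 61.0], 0.76)]
side reagent [([562.0, -523.0, 83.0], 0.83)]
1.3
```

View pics/top0.png

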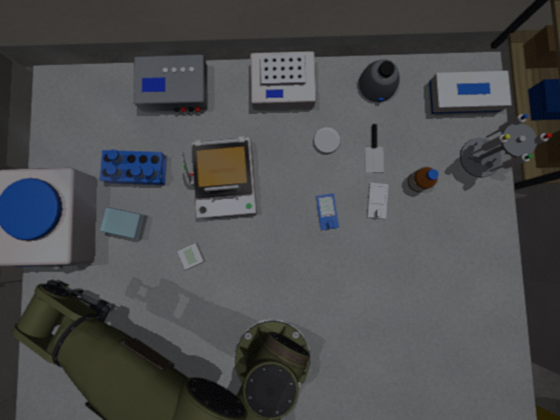

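View pics/side0.png

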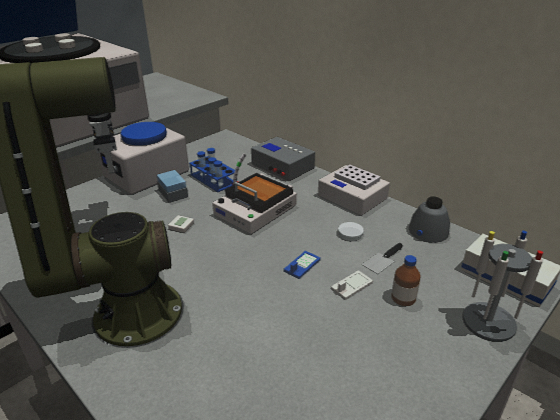

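```bash
python3 -m crank '[{"offset":[0.02,-0.03,0.02],"spin":5},{"offset":[0.04,-0.065,0.04],"spin":10},{"offset":[0.06,-0.1,0.06],"spin":15},{"offset":[0.08,-0.135,0.08],"spin":20},{"offset":[0.1,-0.17,0.1],"spin":25},{"offset":[0.12,-0.205,0.1],"spin":30},{"offset":[0.14,-0.24,0.1],"spin":30},{"offset":[0.16,-0.27,0.1],"spin":30}]' 1 && python3 -m crank '[{"offset":[0.01,-0.03,0.02],"spin":0},{"offset":[0.02,-0.06,0.04],"spin":0},{"offset":[0.03,-0.08,0.05],"spin":0},{"offset":[0.04,-0.085,0.06],"spin":0},{"offset":[0.04,-0.085,0.06],"spin":0},{"offset":[0.04,-0.085,0.06],"spin":0},{"offset":[0.04,-0.085,0.06],"spin":0},{"offset":[0.04,-0.085,0.06],"spin":0}]'
cat > h.py <<'E'
from cell import manip
import cv2,numpy as np
from scipy.spatial.transform import Rotation as R
def shot(n,save=None):
    s=manip.read_state(); p=manip.camera(n)
    if n=='wrist':
        T=np.eye(4);T[:3,:3]=R.from_euler('xyz',s['eef_rot']).as_matrix();T[:3,3]=s['eef_pos']
        p['c2w']=T@p['hand_eye']
    else: p['c2w']=np.linalg.inv(p['extrinsics'])
    if save: cv2.imwrite('pics/'+save,p['pixels'][...,::-1])
    return p
def onz(p,uv,z):
    uv=np.atleast_2d(uv).astype(float)
    d=np.c_[(uv[:,0]-p['cx'])/p['fx'],(uv[:,1]-p['cy'])/p['fy'],np.ones(len(uv))]@p['c2w'][:3,:3].T
    o=p['c2w'][:3,3]
    return o+d*((z-o[2])/d[:,2])[:,None]
def pix(p,X):
    X=np.atleast_2d(X).astype(float);c=(X-p['c2w'][:3,3])@p['c2w'][:3,:3]
    return np.c_[p['fx']*c[:,0]/c[:,2]+p['cx'],p['fy']*c[:,1]/c[:,2]+p['cy']]
E
python3 - <<'E'
from h import *
import pickle
p=shot('wrist','w1.png');print(manip.read_state()['clock'],p['c2w'].round(2))
pickle.dump(p,open('w1.pkl','wb'))
E
```

```text
clock: 1.97
eef_pos: [389.0, 230.7, 306.3]
eef_rot: [3.141, 0.002, -3.05]
wrist_force: [1.1, 2.3, -0.1]
finger_gap: 94.1
clock: 2.63
eef_pos: [428.4, 146.4, 365.6]
eef_rot: [3.141, 0.001, -3.049]
wrist_force: [0.3, 0.2, 0.2]
finger_gap: 93.6
2.6833 [[-9.0000e-02  9.7000e-01  2.3000e-01  3.6092e+02]
 [ 1.0000e+00  9.0000e-02  2.0000e-02  1.4056e+02]
 [-0.0000e+00  2.4000e-01 -9.7000e-01  5.4478e+02]
 [ 0.0000e+00  0.0000e+00  0.0000e+00  1.0000e+00]]
```

View pics/w1.png

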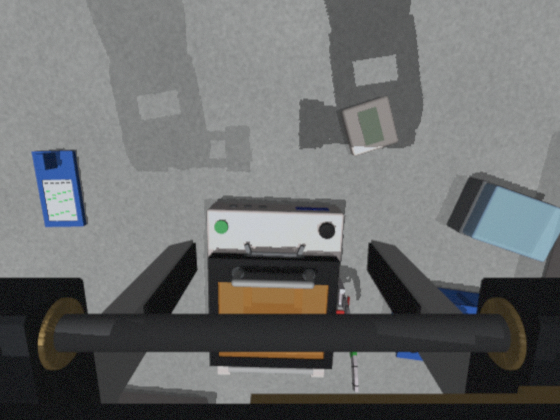

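```bash
python3 - <<'E'
from h import *
import pickle
p=pickle.load(open('w1.pkl','rb'))
print(onz(p,[[209,210],[343,211],[209,253],[338,256]],60).round(1))
print('handle',onz(p,[[236,281],[312,284]],124).round(1))
print('cass',onz(p,[[34,151],[75,150],[84,225],[44,227]],10).round(1),onz(p,[[45,152],[58,152]],40).round(1))
im=p['pixels'][190:390,190:370,::-1];cv2.imwrite('pics/c1.png',cv2.resize(im,None,fx=3,fy=3,interpolation=cv2.INTER_CUBIC))
im=p['pixels'][130:250,0:120,::-1];cv2.imwrite('pics/c2.png',cv2.resize(im,None,fx=5,fy=5,interpolation=cv2.INTER_CUBIC))
E
```

```text
[[483.4  46.8  60. ]
 [466.8 239.3  60. ]
 [549.1  49.7  60. ]
 [535.8 241.2  60. ]]
handle [[559.9  98.8 124. ]
 [554.8 198.9 124. ]]
cass [[ 428.5 -233.    10. ]
 [ 421.1 -170.6   10. ]
 [ 539.6 -161.8   10. ]
 [ 549.  -226.    10. ]] [[ 424.7 -196.3   40. ]
 [ 422.9 -177.7   40. ]]
```

View pics/c1.png

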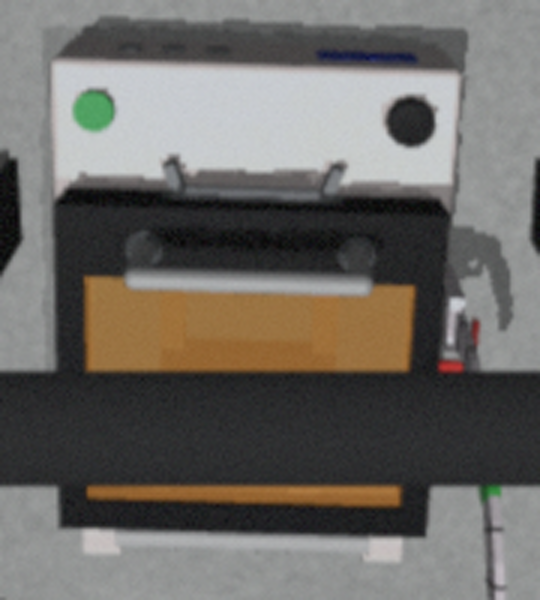

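```bash
cat >> h.py <<'E'
from scipy.optimize import least_squares
def pose(p,uv,M,x0):
    M=np.array(M,float);uv=np.array(uv,float)
    def f(q):
        c,s=np.cos(q[2]),np.sin(q[2])
        W=np.c_[q[0]+c*M[:,0]-s*M[:,1],q[1]+s*M[:,0]+c*M[:,1],M[:,2]]
        return (pix(p,W)-uv).ravel()
    r=least_squares(f,x0,loss='soft_l1');return r.x,f(r.x).reshape(-1,2)
E
python3 - <<'E'
from h import *
import pickle
p=pickle.load(open('w1.pkl','rb'))
uv=np.array([[52,60],[462,72],[126,280],[372,284],[60,527],[425,536]])/3+190
M=[[-130,-100,60],[-130,100,60],[-47,-50,124],[-47,50,124],[115,-93,90],[115,93,90]]
q,r=pose(p,uv,M,[600,144,.07]);print(q.round(3),np.degrees(q[2]),r.round(1).tolist())
q,r=pose(p,uv[:4],M[:4],[600,144,.07]);print(q.round(3),r.round(1).tolist())
E
```

```text
[6.06125e+02 1.50703e+02 6.30000e-02] 3.5967627930976667 [[-1.1, -0.8], [0.8, -0.6], [3.2, -0.7], [-3.1, 0.1], [-0.1, 4.8], [0.2, 5.0]]
[6.06814e+02 1.51350e+02 6.60000e-02] [[-1.0, -0.1], [0.9, -0.3], [3.5, -0.1], [-2.7, 0.5]]
```

View pics/c2.png

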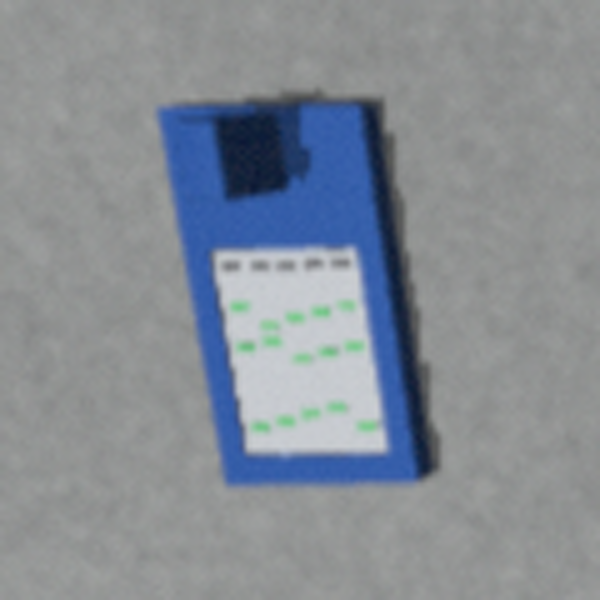

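```bash
python3 - <<'E'
from h import *
import pickle
p=pickle.load(open('w1.pkl','rb'))
uv=np.array([[160,106],[362,103],[417,478],[226,485]])/5+[0,130]
M=[[-60,-31,10],[-60,31,10],[60,31,10],[60,-31,10]]
q,r=pose(p,uv,M,[485,-200,.1]);print(q.round(3),np.degrees(q[2]),r.round(1).tolist())
f=q[:2]-46*np.array([np.cos(q[2]),np.sin(q[2])]);print(f)
s=manip.read_state();print(s['eef_pos'],np.degrees(s['eef_rot'][2]),f-s['eef_pos'][:2])
E
```

```text
[ 4.85307e+02 -1.99333e+02  1.03000e-01] 5.910766790400745 [[-0.2, -0.2], [-0.1, 0.0], [0.3, 0.7], [0.0, -0.4]]
[ 439.55200852 -204.07003086]
[428.4504931  146.39506805 365.72240548] -174.66573959628448 [  11.10151542 -350.46509891]
```

```bash
python3 -m crank '[{"offset":[0.001,-0.04,0],"spin":0.6},{"offset":[0.002,-0.08,0],"spin":0.6},{"offset":[0.003,-0.12,0],"spin":0.6},{"offset":[0.004,-0.16,-0.01],"spin":0.6},{"offset":[0.005,-0.195,-0.03],"spin":0.6},{"offset":[0.006,-0.23,-0.05],"spin":0.6},{"offset":[0.008,-0.265,-0.07],"spin":0.6},{"offset":[0.009,-0.295,-0.09],"spin":0.6}]' && python3 -m crank '[{"offset":[0.001,-0.025,-0.02],"spin":0},{"offset":[0.002,-0.045,-0.045],"spin":0},{"offset":[0.002,-0.055,-0.075],"spin":0},{"offset":[0.002,-0.055,-0.105],"spin":0},{"offset":[0.002,-0.055,-0.13],"spin":0},{"offset":[0.002,-0.055,-0.145],"spin":0},{"offset":[0.002,-0.055,-0.155],"spin":0},{"offset":[0.002,-0.055,-0.155],"spin":0}]'
python3 - <<'E'
from h import *
import pickle
p=shot('wrist','w2.png');s=manip.read_state();print(s['eef_pos'],np.degrees(s['eef_rot']))
pickle.dump(p,open('w2.pkl','wb'))
c,sn=np.cos(.1032),np.sin(.1032)
for x in(-58,-34):
  for y in(-6,6): print(x,y,pix(p,[485.3+c*x-sn*y,-199.3+sn*x+c*y,40]).round(0))
E
```

```text
clock: 3.35
eef_pos: [437.0, -150.1, 274.6]
eef_rot: [3.141, 0.001, -3.038]
wrist_force: [0.5, 0.2, 0.4]
finger_gap: 94.2
clock: 4.02
eef_pos: [438.4, -204.2, 117.8]
eef_rot: [3.139, -0.002, -3.037]
wrist_force: [0.5, 0.5, 0.3]
finger_gap: 93.8
[ 438.94489354 -204.53972203  119.30265224] [ 1.79934521e+02 -1.15531595e-02 -1.74005337e+02]
-58 -6 [[273. 206.]]
-58 6 [[289. 206.]]
-34 -6 [[273. 236.]]
-34 6 [[289. 236.]]
```

View pics/w2.png

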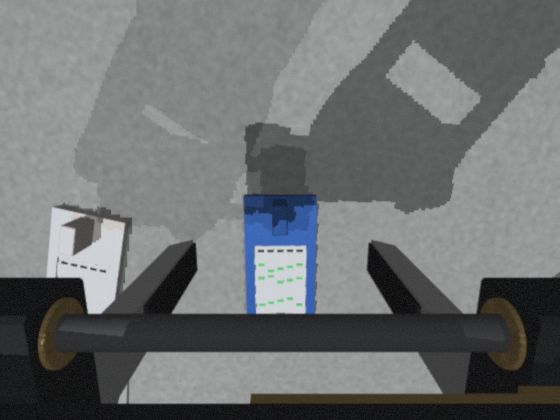

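```bash
python3 -m crank '[{"offset":[0.001,0,-0.03],"spin":0},{"offset":[0.001,0,-0.06],"spin":0},{"offset":[0.001,0,-0.08],"spin":0},{"offset":[0.001,0,-0.095],"spin":0},{"offset":[0.001,0,-0.104],"spin":0},{"offset":[0.001,0,-0.104],"spin":0},{"offset":[0.001,0,-0.104],"spin":0},{"offset":[0.001,0,-0.104],"spin":0}]' && python3 -m crank '[{"offset":[0,0,0],"spin":0},{"offset":[0,0,0],"spin":0},{"offset":[0,0,0],"spin":0},{"offset":[0,0,0],"spin":0},{"offset":[0,0,0],"spin":0},{"offset":[0,0,0],"spin":0},{"offset":[0,0,0],"spin":0},{"offset":[0,0,0],"spin":0}]' 0 30
```

```text
clock: 4.73
eef_pos: [440.8, -204.9, 16.7]
eef_rot: [-3.142, 0.002, -3.037]
wrist_force: [0.1, 0.5, -0.9]
finger_gap: 94.0
clock: 5.4
eef_pos: [440.7, -204.9, 16.6]
eef_rot: [-3.142, 0.001, -3.037]
wrist_force: [-0.3, 0.9, 0.3]
finger_gap: 44.2
```

```bash
python3 -m crank '[{"offset":[0,0,-0.003],"spin":0},{"offset":[0,0,-0.003],"spin":0},{"offset":[0,0,-0.003],"spin":0},{"offset":[0,0,-0.003],"spin":0},{"offset":[0,0,-0.003],"spin":0},{"offset":[0,0,-0.003],"spin":0},{"offset":[0,0,-0.003],"spin":0},{"offset":[0,0,-0.003],"spin":0}]' 0 30 && python3 -m crank '[{"offset":[0,0,0.01],"spin":0},{"offset":[0,0,0.03],"spin":0},{"offset":[0,0,0.06],"spin":0},{"offset":[0,0,0.09],"spin":0},{"offset":[0,0,0.12],"spin":0},{"offset":[0,0,0.14],"spin":0},{"offset":[0,0,0.14],"spin":0},{"offset":[0,0,0.14],"spin":0}]' - 40
python3 - <<'E'
from h import *
s=manip.read_state();print(s['eef_pos'],np.degrees(s['eef_rot']),s['finger_gap'],s['wrist_force'])
q=np.array([606.8,151.4,.066]);c,sn=np.cos(q[2]),np.sin(q[2])
for x in(-190,-147,-91): print(x,np.array([q[0]+c*x,q[1]+sn*x])-s['eef_pos'][:2])
E
```

```text
clock: 6.07
eef_pos: [440.7, -204.9, 13.6]
eef_rot: [3.142, 0.001, -3.037]
wrist_force: [-0.4, 0.5, -0.7]
finger_gap: 11.6
clock: 6.73
eef_pos: [440.9, -205.0, 154.5]
eef_rot: [-3.14, 0.003, -3.037]
wrist_force: [-0.7, 0.0, -1.1]
finger_gap: 11.6
[ 440.86214066 -204.97234839  154.53868317] [-1.79931631e+02  1.72992853e-01 -1.73996773e+02] 11.606808497155713 [-0.6940445   0.04261807 -1.05707012]
-190 [-23.64847085 343.84145044]
-147 [ 19.25790914 346.67739051]
-91 [ 75.13598541 350.37070779]
```

```bash
python3 -m crank '[{"offset":[-0.005,0.03,0],"spin":-1},{"offset":[-0.01,0.07,0],"spin":-2.2},{"offset":[-0.02,0.11,0],"spin":-2.2},{"offset":[-0.03,0.15,0],"spin":-2.2},{"offset":[-0.039,0.19,0],"spin":-2.2},{"offset":[-0.039,0.23,0],"spin":-2.2},{"offset":[-0.039,0.265,0],"spin":-2.2},{"offset":[-0.039,0.295,0],"spin":-2.2}]' && python3 -m crank '[{"offset":[0,0.02,0],"spin":0},{"offset":[0,0.035,-0.01],"spin":0},{"offset":[0,0.045,-0.03],"spin":0},{"offset":[0,0.048,-0.05],"spin":0},{"offset":[0,0.048,-0.06],"spin":0},{"offset":[0,0.048,-0.066],"spin":0},{"offset":[0,0.048,-0.066],"spin":0},{"offset":[0,0.048,-0.066],"spin":0}]'
python3 - <<'E'
from h import *
import pickle
p=shot('wrist');s=manip.read_state();print(s['eef_pos'],np.degrees(s['eef_rot']))
pickle.dump(p,open('w3.pkl','wb'))
im=p['pixels'][190:390,160:400,::-1];cv2.imwrite('pics/w3.png',cv2.resize(im,None,fx=3,fy=3,interpolation=cv2.INTER_CUBIC))
E
```

```text
clock: 7.4
eef_pos: [400.6, 92.1, 153.5]
eef_rot: [-3.14, 0.001, -3.075]
wrist_force: [1.0, -0.6, -0.9]
finger_gap: 11.6
clock: 8.07
eef_pos: [400.4, 139.9, 87.3]
eef_rot: [-3.14, 0.0, -3.075]
wrist_force: [0.3, -1.3, -1.3]
finger_gap: 11.8
[400.7510102  139.99614821  87.76536183] [-1.79932073e+02  7.25905849e-02 -1.76173820e+02]
```

View pics/w3.png

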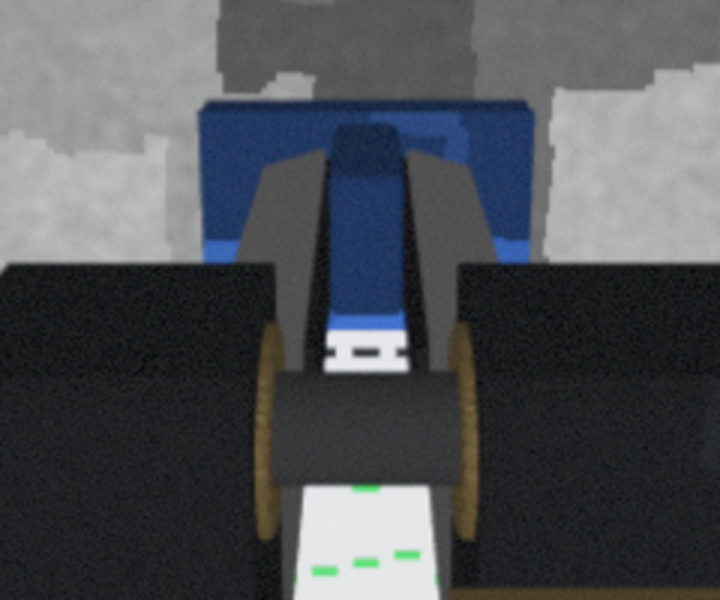

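```bash
python3 -m crank '[{"offset":[0,-0.001,-0.006],"spin":0},{"offset":[0,-0.002,-0.012],"spin":0},{"offset":[0.005,-0.002,-0.013],"spin":0},{"offset":[0.01,-0.0015,-0.013],"spin":0},{"offset":[0.015,-0.001,-0.013],"spin":0},{"offset":[0.02,-0.0007,-0.013],"spin":0},{"offset":[0.025,-0.0003,-0.013],"spin":0},{"offset":[0.03,0,-0.013],"spin":0}]' && python3 -m crank '[{"offset":[0.003,0.0002,0],"spin":0},{"offset":[0.006,0.0004,0],"spin":0},{"offset":[0.009,0.0006,0],"spin":0},{"offset":[0.012,0.0008,0],"spin":0},{"offset":[0.015,0.001,0],"spin":0},{"offset":[0.018,0.0012,0],"spin":0},{"offset":[0.018,0.0012,0],"spin":0},{"offset":[0.018,0.0012,0],"spin":0}]'
```

```text
clock: 8.78
eef_pos: [431.4, 140.0, 74.9]
eef_rot: [-3.14, 0.002, -3.075]
wrist_force: [0.2, -0.0, -0.9]
finger_gap: 11.6
clock: 9.45
eef_pos: [449.7, 141.3, 74.9]
eef_rot: [-3.14, 0.002, -3.075]
wrist_force: [1.4, -2.2, -1.1]
finger_gap: 11.7
```

```bash
python3 -m crank '[{"offset":[0.003,0.0002,0],"spin":0},{"offset":[0.006,0.0004,0],"spin":0},{"offset":[0.009,0.0006,0],"spin":0},{"offset":[0.012,0.0008,0],"spin":0},{"offset":[0.015,0.001,0],"spin":0},{"offset":[0.02,0.0013,0],"spin":0},{"offset":[0.025,0.0016,0],"spin":0},{"offset":[0.025,0.0016,0],"spin":0}]'
python3 - <<'E'
from h import *
s=manip.read_state();print(s['moment'])
p=shot('side')
u,v=pix(p,[[540,147,70]])[0].astype(int);print(u,v)
cv2.imwrite('pics/s4.png',cv2.resize(p['pixels'][v-60:v+50,u-70:u+70,::-1],None,fx=5,fy=5,interpolation=cv2.INTER_CUBIC))
E
```

```text
clock: 10.12
eef_pos: [475.8, 142.9, 74.9]
eef_rot: [-3.141, 0.003, -3.075]
wrist_force: [2.5, -2.3, -1.7]
finger_gap: 12.0
[-0.47693878 -0.29318205 -0.22339536]
242 201
```

View pics/s4.png

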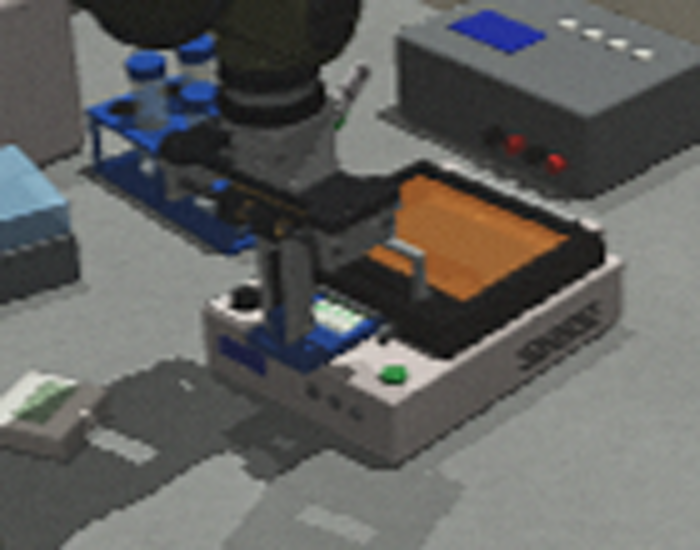

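```bash
python3 -m crank '[{"offset":[0.005,0.0003,0],"spin":0},{"offset":[0.01,0.0007,0],"spin":0},{"offset":[0.015,0.001,0],"spin":0},{"offset":[0.02,0.0013,0],"spin":0},{"offset":[0.025,0.0016,0],"spin":0},{"offset":[0.03,0.002,0],"spin":0},{"offset":[0.034,0.0022,0],"spin":0},{"offset":[0.034,0.0022,0],"spin":0}]' && python3 -m crank '[{"offset":[0.001,0.0001,0],"spin":0},{"offset":[0.002,0.0001,0],"spin":0},{"offset":[0.003,0.0002,0],"spin":0},{"offset":[0.004,0.0003,0],"spin":0},{"offset":[0.005,0.0003,0],"spin":0},{"offset":[0.006,0.0004,0],"spin":0},{"offset":[0.006,0.0004,0],"spin":0},{"offset":[0.006,0.0004,0],"spin":0}]'
```

```text
clock: 10.83
eef_pos: [510.3, 145.0, 74.8]
eef_rot: [-3.14, 0.003, -3.075]
wrist_force: [2.1, -4.0, -2.6]
finger_gap: 11.8
clock: 11.5
eef_pos: [516.2, 145.3, 74.8]
eef_rot: [-3.14, 0.003, -3.075]
wrist_force: [-1.1, -4.8, -1.5]
finger_gap: 11.7
```

```bash
python3 -m crank '[{"offset":[0.0005,0,0],"spin":0},{"offset":[0.001,0,0],"spin":0},{"offset":[0.0015,0,0],"spin":0},{"offset":[0.002,0.0001,0],"spin":0},{"offset":[0.0025,0.0001,0],"spin":0},{"offset":[0.003,0.0001,0],"spin":0},{"offset":[0.003,0.0001,0],"spin":0},{"offset":[0.003,0.0001,0],"spin":0}]'
```

```text
clock: 12.17
eef_pos: [516.8, 145.3, 74.4]
eef_rot: [-3.14, -0.003, -3.075]
wrist_force: [-21.9, -6.5, 9.1]
finger_gap: 11.7
```

```bash
python3 -m crank '[{"offset":[0,0,0],"spin":0},{"offset":[0,0,0],"spin":0},{"offset":[0,0,0],"spin":0},{"offset":[0,0,0],"spin":0},{"offset":[0,0,0],"spin":0},{"offset":[0,0,0],"spin":0},{"offset":[0,0,0],"spin":0},{"offset":[0,0,0],"spin":0}]' 0.45 && python3 -m crank '[{"offset":[0,0,0.01],"spin":0},{"offset":[0,0,0.03],"spin":0},{"offset":[-0.01,0,0.06],"spin":0},{"offset":[-0.03,0,0.1],"spin":0},{"offset":[-0.06,0,0.14],"spin":0},{"offset":[-0.09,0,0.18],"spin":-7},{"offset":[-0.1,0,0.2],"spin":-14},{"offset":[-0.1,0,0.2],"spin":-21}]'
python3 - <<'E'
from h import *
import pickle
p=shot('wrist');s=manip.read_state();print(s['eef_pos'],np.degrees(s['eef_rot']),s['wrist_force'])
pickle.dump(p,open('w5.pkl','wb'));cv2.imwrite('pics/w5.png',p['pixels'][...,::-1])
E
```

```text
clock: 12.83
eef_pos: [516.8, 145.3, 74.5]
eef_rot: [-3.14, -0.003, -3.075]
wrist_force: [-0.5, -0.6, 0.5]
finger_gap: 42.2
clock: 13.5
eef_pos: [415.8, 145.8, 282.1]
eef_rot: [3.138, 0.006, 2.836]
wrist_force: [0.9, 0.1, 0.7]
finger_gap: 42.4
[416.58457368 145.63689155 278.93657958] [179.85717765   0.20428762 161.96823646] [ 0.52957875 -0.67495275 -0.90662658]
```

View pics/w5.png

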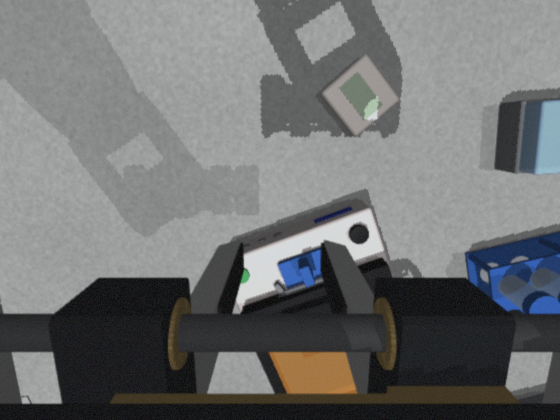

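```bash
python3 - <<'E'
from h import *
import pickle
p=pickle.load(open('w5.pkl','rb'))
q=np.array([606.8,151.4,.066]);c,s=np.cos(q[2]),np.sin(q[2])
W=lambda M:np.array([[q[0]+c*x-s*y,q[1]+s*x+c*y,z] for x,y,z in M])
o=(230,180);im=cv2.resize(p['pixels'][180:330,230:400,::-1],None,fx=4,fy=4,interpolation=cv2.INTER_CUBIC)
for M,col in (([[-65,-31,70],[-105,-31,70],[-105,31,70],[-65,31,70]],(0,0,255)),([[-130,-100,60],[-130,100,60]],(0,255,255))):
    cv2.polylines(im,[((pix(p,W(M))-o)*4).astype(int)],False,col,1)
cv2.imwrite('pics/c5.png',im)
E
```

```text
(no output)
```

View pics/c5.png

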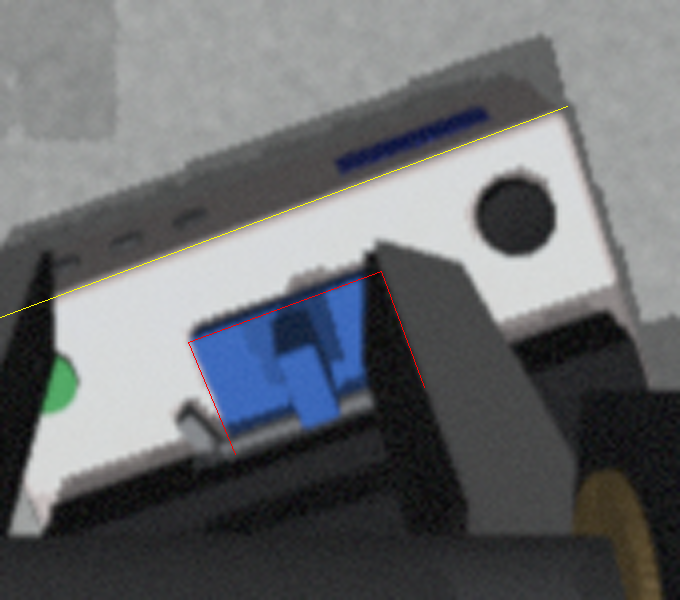

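```bash
python3 -m crank '[{"offset":[0.01,0,0],"spin":-7},{"offset":[0.03,0,0],"spin":-14},{"offset":[0.06,0.001,0],"spin":-21},{"offset":[0.09,0.002,0],"spin":-28},{"offset":[0.12,0.003,0],"spin":-35},{"offset":[0.14,0.003,0],"spin":-42},{"offset":[0.143,0.003,0],"spin":-49},{"offset":[0.143,0.003,0],"spin":-56}]' 0.35 && python3 -m crank '[{"offset":[0,0,0],"spin":-6},{"offset":[0,0,-0.02],"spin":-12.2},{"offset":[0,0,-0.05],"spin":-12.2},{"offset":[0,0,-0.08],"spin":-12.2},{"offset":[0,0,-0.1],"spin":-12.2},{"offset":[0,0,-0.11],"spin":-12.2},{"offset":[0,0,-0.11],"spin":-12.2},{"offset":[0,0,-0.11],"spin":-12.2}]'
python3 - <<'E'
from h import *
import pickle
p=shot('wrist');s=manip.read_state();print(s['eef_pos'],np.degrees(s['eef_rot']))
pickle.dump(p,open('w6.pkl','wb'))
q=np.array([606.8,151.4,.066]);c,sn=np.cos(q[2]),np.sin(q[2])
W=lambda M:np.array([[q[0]+c*x-sn*y,q[1]+sn*x+c*y,z] for x,y,z in M])
im=p['pixels'][...,::-1].copy()
for dx in(-5,5): cv2.polylines(im,[pix(p,W([[-47+dx,-50,124],[-47+dx,50,124]])).astype(int)],False,(0,0,255),1)
cv2.imwrite('pics/w6.png',im)
E
```

```text
clock: 14.22
eef_pos: [560.5, 148.3, 277.3]
eef_rot: [-3.141, 0.003, 1.846]
wrist_force: [-0.4, 0.4, 0.6]
finger_gap: 33.5
clock: 14.88
eef_pos: [560.8, 148.3, 167.8]
eef_rot: [-3.141, 0.003, 1.634]
wrist_force: [-0.3, -0.1, -0.3]
finger_gap: 33.0
[561.09534505 148.36417058 168.59760297] [179.92362365   0.18337556  93.61980852]
```

View pics/w6.png

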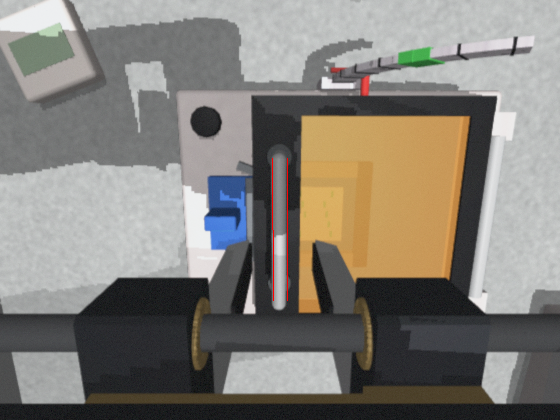

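```bash
python3 -m crank '[{"offset":[0,0,-0.02],"spin":0},{"offset":[0,0,-0.04],"spin":0},{"offset":[0,0,-0.055],"spin":0},{"offset":[0,0,-0.062],"spin":0},{"offset":[0,0,-0.063],"spin":0},{"offset":[0,0,-0.063],"spin":0},{"offset":[0,0,-0.063],"spin":0},{"offset":[0,0,-0.063],"spin":0}]' && python3 -m crank '[{"offset":[0,0,0],"spin":0},{"offset":[0,0,0],"spin":0},{"offset":[0,0,0],"spin":0},{"offset":[0,0,0],"spin":0},{"offset":[0,0,0],"spin":0},{"offset":[0,0,0],"spin":0},{"offset":[0,0,0],"spin":0},{"offset":[0,0,0],"spin":0}]' 0 40
python3 - <<'E'
import numpy as np
a0=np.arctan2(43,162);r=np.hypot(43,162)
for d in range(0,46,4):
    a=a0+np.radians(d);t=r*(np.cos(a0)-np.cos(a));print(d,(t*np.cos(.066)/1e3).round(4),(t*np.sin(.066)/1e3).round(4),(r*(np.sin(a)-np.sin(a0))/1e3).round(4))
E
```

```text
clock: 15.6
eef_pos: [561.7, 148.5, 106.9]
eef_rot: [3.138, 0.003, 1.634]
wrist_force: [-0.1, 0.2, 0.1]
finger_gap: 33.0
clock: 16.27
eef_pos: [558.6, 148.3, 106.5]
eef_rot: [-3.137, 0.004, 1.635]
wrist_force: [-24.4, -2.2, 11.6]
finger_gap: 8.8
0 0.0 0.0 0.0
4 0.0034 0.0002 0.0112
8 0.0075 0.0005 0.0221
12 0.0125 0.0008 0.0327
16 0.0181 0.0012 0.043
20 0.0244 0.0016 0.0528
24 0.0314 0.0021 0.0622
28 0.0391 0.0026 0.071
32 0.0473 0.0031 0.0793
36 0.0561 0.0037 0.087
40 0.0654 0.0043 0.0941
44 0.0752 0.005 0.1005
```

```bash
python3 -m crank '[{"offset":[0,0,0],"spin":0},{"offset":[0.001,0,0.004],"spin":0},{"offset":[0.0034,0.0002,0.0112],"spin":0},{"offset":[0.0075,0.0005,0.0221],"spin":0},{"offset":[0.0125,0.0008,0.0327],"spin":0},{"offset":[0.0181,0.0012,0.043],"spin":0},{"offset":[0.0244,0.0016,0.0528],"spin":0},{"offset":[0.0244,0.0016,0.0528],"spin":0}]'
```

```text
clock: 16.93
eef_pos: [582.7, 149.8, 161.2]
eef_rot: [-3.134, 0.004, 1.634]
wrist_force: [-15.1, -2.8, 2.9]
finger_gap: 8.9
```

```bash
python3 -m crank '[{"offset":[0.007,0.0005,0.008],"spin":0},{"offset":[0.0145,0.001,0.0165],"spin":0},{"offset":[0.0225,0.0015,0.0248],"spin":0},{"offset":[0.0315,0.002,0.0325],"spin":0},{"offset":[0.037,0.0025,0.037],"spin":0},{"offset":[0.041,0.0027,0.0394],"spin":0},{"offset":[0.041,0.0027,0.0394],"spin":0},{"offset":[0.041,0.0027,0.0394],"spin":0}]'
python3 - <<'E'
from h import *
import pickle
s=manip.read_state();print(s['eef_pos'],s['wrist_force'],s['finger_gap'])
a=shot('wrist');b=shot('side');t=shot('top');
pickle.dump((a,b,t),open('f.pkl','wb'))
q=np.array([606.8,151.4,.066]);c,sn=np.cos(q[2]),np.sin(q[2])
th=np.radians(40);x,z=115-115*np.cos(th),81+115*np.sin(th);m=np.array([[q[0]+c*x-sn*108,q[1]+sn*x+c*108,z]])
ims=[]
for p in(a,b,t):
    u,v=pix(p,m)[0];print(u,v)
    u=int(np.clip(u,50,510));v=int(np.clip(v,50,370));k=50
    ims.append(cv2.resize(p['pixels'][v-k:v+k,u-k:u+k,::-1],(390,390),interpolation=cv2.INTER_CUBIC))
cv2.imwrite('pics/f.png',np.hstack(ims[:2]));cv2.imwrite('pics/ft.png',ims[2])
E
```

```text
clock: 17.6
eef_pos: [622.4, 152.2, 203.2]
eef_rot: [-3.131, 0.004, 1.634]
wrist_force: [-21.3, -3.8, 17.7]
finger_gap: 9.1
[622.35368545 152.24550359 203.2439123 ] [-21.25453316  -3.80064139  17.71523272] 9.05818010706335
300.3848463143633 61.76849481191351
238.3070993676556 163.08377448774274
183.01818838963175 165.2977399098816
```

View pics/f.png

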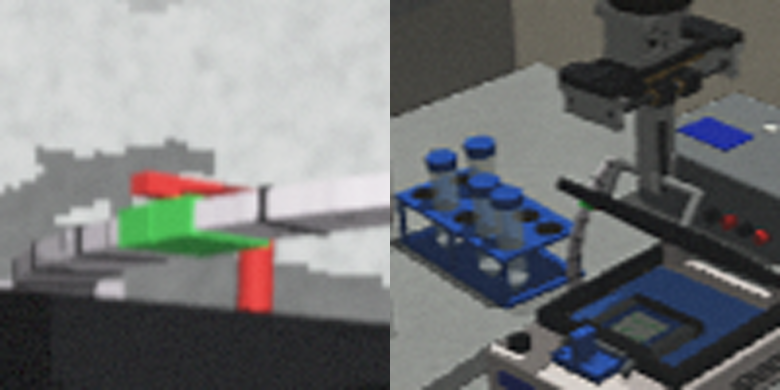

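```bash
python3 - <<'E'
from h import *
import pickle
a,b,t=pickle.load(open('f.pkl','rb'));w6=pickle.load(open('w6.pkl','rb'))
q=np.array([606.8,151.4,.066]);c,sn=np.cos(q[2]),np.sin(q[2])
def P(p,r,d,y):
    th=np.radians(d);x,z=115-r*np.cos(th),81+r*np.sin(th)
    return pix(p,[[q[0]+c*x-sn*y,q[1]+sn*x+c*y,z]])[0]
u0=np.array([300-50,61-50])
for d in(36,40,44):
    print(d,'scale',[((P(a,115,d,y)-u0)*3.9).round().tolist() for y in(104,112)],'y116 r90,110,130',[((P(a,r,d,116)-u0)*3.9).round().tolist() for r in(90,110,130)])
print('w6 d0',[P(w6,r,0,116).round().tolist() for r in(90,110,130)])
for n,p in(('a',a),('w6',w6)):
    h=p['pixels'].astype(int);m=(h[...,0]>150)&(h[...,1]<80)&(h[...,2]<80)
    k,l,st,ce=cv2.connectedComponentsWithStats(m.astype(np.uint8))
    print(n,[(st[i].tolist(),ce[i].round(1).tolist()) for i in range(1,k) if st[i,4]>8])
im=cv2.resize(a['pixels'][20:120,230:370,::-1],None,fx=5.5,fy=5.5,interpolation=cv2.INTER_CUBIC)
for d,col in((30,(255,255,0)),(36,(255,0,0)),(40,(0,0,0)),(44,(255,0,255)),(50,(255,255,0))):
    L=np.array([(P(a,r,d,116)-[230,20])*5.5 for r in(80,95,115,130)]).astype(int);cv2.polylines(im,[L],False,col,1)
cv2.imwrite('pics/f2.png',im)
E
```

```text
36 scale [[164.0, 232.0], [164.0, 179.0]] y116 r90,110,130 [[282.0, 170.0], [189.0, 155.0], [87.0, 139.0]]
40 scale [[196.0, 225.0], [197.0, 170.0]] y116 r90,110,130 [[308.0, 164.0], [221.0, 147.0], [122.0, 128.0]]
44 scale [[233.0, 219.0], [234.0, 162.0]] y116 r90,110,130 [[337.0, 158.0], [256.0, 139.0], [164.0, 117.0]]
w6 d0 [[381.0, 60.0], [353.0, 60.0], [325.0, 60.0]]
a [([284, 56, 25, 5, 78], [293.2, 58.4]), ([533, 60, 15, 17, 144], [540.6, 67.6]), ([311, 75, 9, 16, 124], [315.3, 82.7]), ([521, 116, 13, 15, 118], [527.8, 122.9])]
w6 [([332, 68, 12, 3, 27], [336.3, 68.8]), ([361, 76, 8, 20, 116], [364.8, 86.1])]
```

```bash
python3 -m crank '[{"offset":[0.0005,0,0.0003],"spin":0},{"offset":[0.001,0.0001,0.0006],"spin":0},{"offset":[0.0017,0.0001,0.0012],"spin":0},{"offset":[0.0017,0.0001,0.0012],"spin":0},{"offset":[0.0017,0.0001,0.0012],"spin":0},{"offset":[0.0017,0.0001,0.0012],"spin":0},{"offset":[0.0017,0.0001,0.0012],"spin":0},{"offset":[0.0017,0.0001,0.0012],"spin":0}]' - 50
python3 - <<'E'
from h import *
s=manip.read_state();e=s['eef_pos'];f=s['wrist_force'];print(e,f,s['finger_gap'])
d=np.hypot(e[0]-558.6,e[1]-148.3);print('deg',np.degrees(np.arctan2(43+e[2]-106.5,162-d)-np.arctan2(43,162)),np.hypot(43+e[2]-106.5,162-d))
a=shot('wrist');q=np.array([606.8,151.4,.066]);c,sn=np.cos(q[2]),np.sin(q[2])
def P(r,d,y):
    th=np.radians(d);x,z=115-r*np.cos(th),81+r*np.sin(th)
    return pix(a,[[q[0]+c*x-sn*y,q[1]+sn*x+c*y,z]])[0].round(1).tolist()
h=a['pixels'].astype(int)[30:110,240:370];R_,G,B=h[...,0],h[...,1],h[...,2]
for n,m in(('red',(R_>150)&(G<80)),('green',(G>130)&(R_<90)),('dkgreen',(G>70)&(G<=130)&(R_<50))):
    k,l,st,ce=cv2.connectedComponentsWithStats(m.astype(np.uint8))
    print(n,[((st[i,:4]+[240,30,0,0]).tolist(),(ce[i]+[240,30]).round(1).tolist()) for i in range(1,k) if st[i,4]>8])
for d in(36,40,44):print(d,'r101 y98',P(101.6,d,98),'r125 y114',P(125,d,114),'r123 y108',P(123,d,108),'r107 y104',P(107,d,104))
E
```

```text
clock: 18.42
eef_pos: [623.2, 152.3, 204.1]
eef_rot: [-3.128, 0.005, 1.635]
wrist_force: [-6.9, -0.4, -2.4]
finger_gap: 8.7
[623.15411333 152.28986155 204.10418303] [-6.94137599 -0.3827282  -2.41101168] 8.650869274586363
deg 40.44462755627258 171.00071670064952
red [([284, 56, 25, 5], [292.9, 58.4]), ([311, 75, 9, 16], [314.8, 82.5])]
green [([280, 62, 36, 13], [290.4, 68.4])]
dkgreen [([287, 72, 23, 4], [298.4, 73.6])]
36 r101 y98 [307.3, 82.2] r125 y114 [278.0, 51.6] r123 y108 [280.7, 62.5] r107 y104 [301.0, 71.8]
40 r101 y98 [314.6, 81.1] r125 y114 [286.8, 49.1] r123 y108 [289.4, 60.4] r107 y104 [308.6, 70.3]
44 r101 y98 [322.8, 79.9] r125 y114 [297.0, 46.6] r123 y108 [299.4, 58.3] r107 y104 [317.4, 68.8]
```

```bash
python3 - <<'E'
from h import *
for _ in range(6): manip.camera('top')
s=manip.read_state();print(s['clock'],s['eef_pos'],s['wrist_force'],np.abs(s['qd']).max());print(manip.sign_off())
E
```

```text
18.7667 [623.17290682 152.24196927 204.08216886] [-6.66865618 -0.56130368 -3.17080331] 0.0015521355886375838
the job is handed in; nothing more can be done
None
```

I slid the blue cassette into the slot with the cover shut. Then I lifted the cover by its handle to about 40 degrees, and the arm is still holding it there. I handed the job in at 18.8 s; no verdict is reported.

- **Cassette:** it met the end stop with about 22 N within a millimetre of where I expected it. After release, its rear edge in the wrist picture lay on the outline predicted for fully home.
- **Cover:**
  - The arm's position gives 40.4 degrees. In the wrist picture the pointer's arm gives about 40 degrees and its tip about 39, all inside the 36 to 44 band.
  - I worked out the last pointer reading from pixel positions, because the 12-picture viewing limit was used up.
- **Steadiness:** the hold force is about 7 N, close to the 6 N expected, and the arm stayed still over the last 0.3 s of checking.
- **Disagreement:** at the wrist camera's close range, the scale and pointer showed up about 8 to 10 pixels off the predicted position sideways (across the cover). I read the angle along the other direction, where the green band matched its prediction to about a pixel.
- **Forces:** squeezing the handle 2 to 3 mm off centre and lifting on a slightly wrong arc briefly gave about 28 N at the wrist. I eased that off before handing in.

The white cassette and everything else were not touched.

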